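# Shut the swivel clips along a curved row of wax elbows

## Robot

A 6-joint arm with a two-finger parallel gripper is mounted at the origin on the work surface. World frame = base frame: x ahead of the robot, y to its left, z up, the work surface at z = 0. Lengths are in mm, angles in rad, forces in N, time in s.
With the tool pointing down it reaches from about 325 to 900 mm from the base axis. Payload 6.1 kg.
Tool frame: the origin (TCP) lies between the finger pads, 19 mm behind the fingertips; this is the grasp point; z points along the fingers, y is the line along which they close (so a half turn about z gives the same grasp; the last joint's range is limited). The gripper opens to 87 mm and grips with 3 to 60 N. Pads are 19 mm wide; open, the fingers measure 117 mm over their backs; the gripper's body (75 mm by 190 mm) begins 51 mm behind the grasp point.
Start: joints at [1.111, 0.22, 1.526, -0, 1.395, -0.126], TCP at [204.77, 590.495, 241.238] pointing down, gripper open.
Joint ranges: [-2.98, 2.98], [-0.91, 2.08], [0.09, 2.57], [-1.24, 4.39], [0.2, 2.65], [-2.68, 2.68]. Speed limits (rad/s): [2.57, 2.57, 3.01, 3.14, 3.14, 3.14].

## Interface

Orientations are given as a unit quaternion [x, y, z, w].
In Python, from cell import arm gives the robot as it stands.
- The arm moves only by the tool servo_tool, never from a script. Its argument "deltas" is a list of rows, each an object of numbers: "dx", "dy", "dz": the shift along the tool's x, y, z in cm; "wx", "wy", "wz": the turn, a rotation vector about the tool's x, y, z in degrees. In form: [{"dx": .., "dy": .., "dz": .., "wx": .., "wy": .., "wz": ..}, ...]. A call has 1 to 5 rows; each row shifts and turns the commanded pose from where the row before left it, along the tool's axes as they then stand; what a row does not reach is not made up. A row lasts 1/12 s, in which the tool goes at most 41.7 mm and 7.16 degrees, less where a joint would pass 70% of its speed; a pose out of reach is approached as far as the arm can. A call is refused whole if a number of a shift passes 4.17 or a number of a turn 7.16, either way. A call with a gripper value outside its range is refused whole. "jaw" is the opening, from 0 (shut) to 1 (fully open), set as the call begins (left out, the last holds). The fingers move at their own pace and stop on an object; "squeeze" is the grip in N (left out, the last holds). Time passes only in rows, so rows that do not move let the fingers close. It gives the time, the measured TCP pose, the force, the opening and the grip force at its end, in the units of the state.
- arm.get_obs(): the state, without advancing time (a new reading comes with each control period).
- arm.capture(name): name is "scene" or "side" or "wrist"; returns a dict with "pixels" (384x512x3 uint8, blue, green, red), "fov_y" (degrees; the focal length in pixels is half the picture's height over the tangent of half this angle, whatever the lens; pixels are square), "cx", "cy" (the principal point, pixels), "position" and "rotation" of the camera in the world. Camera axes: x right, y down, z forward; pixel columns grow to the right and rows downward; lengths in mm; the calibration is good to about 2 mm. A picture is of the moment at which its call begins. There is no depth.
- arm.close_job(): hands the job in; it is judged then, once.
The state is a dict: "time_s": time; "joint_positions": joint angles; "joint_velocities": joint speeds; "joint_efforts": joint torques, N m; "ee_pos": TCP position; "tcp_rot": TCP orientation; "wrist_force": force on the tool from outside, world axes, zero at the start; "wrist_torque": the same for the moment, N m; "opening": finger opening in mm; "finger_force": force on a finger pad.
Only numpy, scipy, OpenCV 4.12 (cv2) and the standard library are available. Lean on these libraries where they do the work, as an engineer would, in place of code of your own. Each camera call takes 0.05 s, during which the arm holds its last target. There are 200 camera calls.

## Task

Five wax elbows sit in a curved row on the aluminium nest plate, each with a steel swivel clip sticking out on the far side of the row. Run the fingertips lightly along the outside of the row in a single sweep, from the robot's right to its left, so that each clip in turn is pushed round along the row and lies shut over its elbow's foot. Keep the fingertips low and close to the row until the last clip is shut, do not press hard, and leave the elbows seated and everything else where it is.

Things in the scene. Friction and masses are not known exactly. Their poses are not given: they have to be found in the camera images.
- nest: Aluminium plate fixed to the table, 165 x 340 x 12 mm. Origin at z 0 under the middle of the curved row of five clip pivots; x points outward (from the elbows' side to the lane side, roughly away from the robot), y left along the row, z up. It spans x -115 to 50, y -170 to 170 mm. Inside the arc are seats with walls 6 mm high; outside it the plate is bare: the fingertips' lane.
- clip1 (a joint): Angle (rad) of clip 1, the rightmost seen from the robot. Flat steel finger 10 mm wide, its round end 42 mm from the pivot axis, 22 to 32 mm above the table, with a boss of 8 mm radius round the pivot. 0 = pointing straight outward across the lane; grows anticlockwise seen from above; 1.57 = shut, lying along the row towards the left.
- pivot1 (a point): On the pivot axis of clip 1, at mid-height of the clip (27 mm above the table); fixed to the nest, same axes as the nest. The five pivots lie on an arc of radius 220 mm about the point 220 mm behind the nest's origin (its x -220 mm, y 0), at -34, -18.5, -3, 12.5 and 28 degrees (pivot 1 to 5) from the nest's x axis towards its y axis, 59 mm apart.
- elbow1: Loose olive wax pipe elbow, 50 g, 49 mm high: a flat foot 42 x 24 x 6 mm, an upright 20 mm pipe bent over towards the arc's centre. Origin under the foot's centre, 203 mm from the arc's centre, 6 degrees further left than pivot 1; x radially outward. The foot's outer edge is 4 mm outside the pivot arc, its top 18 mm above the table, 4 mm under the shut clip.
- clip2 (a joint): Angle (rad) of clip 2 from the right. Like clip 1. All clips stop at -0.4 and 1.62 rad, start between -0.25 and 0.35, and stay where they are left; turning one takes 0.03 N m (1 to 3 N at a fingertip).
- pivot2 (a point): On the pivot axis of clip 2, at mid-height of the clip (27 mm above the table); fixed to the nest, same axes as the nest.
- elbow2: Loose olive wax pipe elbow, 50 g, 49 mm high: a flat foot 42 x 24 x 6 mm, an upright 20 mm pipe bent over towards the arc's centre. Origin under the foot's centre, 203 mm from the arc's centre, 6 degrees further left than pivot 2; x radially outward. The foot's outer edge is 4 mm outside the pivot arc, its top 18 mm above the table, 4 mm under the shut clip.
- clip3 (a joint): Angle (rad) of clip 3 from the right. Like clip 1. A fingertip that passes from right to left along the arc, its inner side 9 to 17 mm outside the line of pivots, leaves any clip shut (above 1.2 rad).
- pivot3 (a point): On the pivot axis of clip 3, at mid-height of the clip (27 mm above the table); fixed to the nest, same axes as the nest.
- elbow3: Loose olive wax pipe elbow, 50 g, 49 mm high: a flat foot 42 x 24 x 6 mm, an upright 20 mm pipe bent over towards the arc's centre. Origin under the foot's centre, 203 mm from the arc's centre, 6 degrees further left than pivot 3; x radially outward. The foot's outer edge is 4 mm outside the pivot arc, its top 18 mm above the table, 4 mm under the shut clip.
- clip4 (a joint): Angle (rad) of clip 4 from the right. Like clip 1.
- pivot4 (a point): On the pivot axis of clip 4, at mid-height of the clip (27 mm above the table); fixed to the nest, same axes as the nest.
- elbow4: Loose olive wax pipe elbow, 50 g, 49 mm high: a flat foot 42 x 24 x 6 mm, an upright 20 mm pipe bent over towards the arc's centre. Origin under the foot's centre, 203 mm from the arc's centre, 6 degrees further left than pivot 4; x radially outward. The foot's outer edge is 4 mm outside the pivot arc, its top 18 mm above the table, 4 mm under the shut clip.
- clip5 (a joint): Angle (rad) of clip 5, the leftmost. Like clip 1.
- pivot5 (a point): On the pivot axis of clip 5, at mid-height of the clip (27 mm above the table); fixed to the nest, same axes as the nest.
- elbow5: Loose olive wax pipe elbow, 50 g, 49 mm high: a flat foot 42 x 24 x 6 mm, an upright 20 mm pipe bent over towards the arc's centre. Origin under the foot's centre, 203 mm from the arc's centre, 6 degrees further left than pivot 5; x radially outward. The foot's outer edge is 4 mm outside the pivot arc, its top 18 mm above the table, 4 mm under the shut clip.
- cup: Loose wax pouring cup, a 56 mm high cone of 50 mm top diameter, standing on the nest plate inside the curve; origin at its underside. Leave alone.
- spare_a: Loose spare wax elbow like the seated ones, standing on the table 105 to 125 mm out from the row's middle, in its right half; origin under its foot. Leave alone.
- spare_b: Loose spare wax elbow like spare_a, in the left half. Leave alone.
- spatula: Loose spatula 170 mm long lying on the table 170 to 190 mm out from the row's middle; origin on its underside, x along it. Leave alone.
- jar: Loose jar, 64 mm diameter, 85 mm high, on the table to the robot's right; origin at its underside. Leave alone.
- block: Loose wax block 60 x 50 x 40 mm on the table to the robot's left; origin at its underside. Leave alone.

How it is judged (in metres and radians):
On the way, in this order (a step that is already met when the one before it is completed fails the run):
1. the first clip from the right is swung over its elbow's foot (above 1.2 rad) (value of joint clip1 above 1.2 rad), for 0.05 s.
2. the second clip from the right is swung over its elbow's foot (above 1.2 rad) (value of joint clip2 above 1.2 rad), for 0.05 s.
3. the third clip from the right is swung over its elbow's foot (above 1.2 rad) (value of joint clip3 above 1.2 rad), for 0.05 s.
4. the fourth clip from the right is swung over its elbow's foot (above 1.2 rad) (value of joint clip4 above 1.2 rad), for 0.05 s.
5. the fifth clip from the right is swung over its elbow's foot (above 1.2 rad) (value of joint clip5 above 1.2 rad), for 0.05 s.
At the end, for the whole second after the job is handed in: All five clips are above 1.2 rad (within about 21 degrees of lying along the row) and at rest, and each elbow is within 6 mm of where it sat at the start (value of joint each of clip1, clip2, clip3, clip4, clip5 above 1.2 rad and distance of each of elbow1, elbow2, elbow3, elbow4, elbow5 from where it was at the start of the episode below 0.006 m and velocity of joint each of clip1, clip2, clip3, clip4, clip5 below 0.05 rad/s); the robot touches nothing.
It fails at once if the fingertips leave the row (TCP more than 90 mm above the table, or more than 80 mm sideways from every pivot) after the first clip is shut and before the last is (value of joint clip1 above 1.2 rad and value of joint clip5 below 1.2 rad and (height (world z) of the grasp point above 0.09 m or (horizontal distance between the grasp point and pivot1 above 0.08 m and horizontal distance between the grasp point and pivot2 above 0.08 m and horizontal distance between the grasp point and pivot3 above 0.08 m and horizontal distance between the grasp point and pivot4 above 0.08 m and horizontal distance between the grasp point and pivot5 above 0.08 m))).
It fails at once if the arm presses on the nest plate or its clips with more than 15 N (contact force between the arm and nest above 15 N).
It fails at once if the fingers press on the nest plate or its clips with more than 15 N (contact force between the fingers and nest above 15 N).
It fails at once if a seated elbow is lifted, shifted by more than 6 mm or tipped by more than 0.2 rad (distance of any of elbow1, elbow2, elbow3, elbow4, elbow5 from where it was at the start of the episode above 0.006 m or angle between any of elbow1, elbow2, elbow3, elbow4, elbow5's own z axis and vertical above 0.2 rad).
It fails at once if another loose thing is moved by more than 15 mm (distance of any of cup, spare_a, spare_b, spatula, jar, block from where it was at the start of the episode above 0.015 m).
It also fails if it takes over 51 s, if anything falls off the work surface, if the arm or the gripper's body presses on something with over 40 N, if the wrist force passes 120 N, or if a joint passes its speed limit or range.

## Working session

There is one attempt and no reset: what is moved stays moved. The work goes in short steps, Python scripts to look and compute and a tool call to move; the robot and the scene stay as the last step left them, time stands still between calls to the robot, and variables do not carry over. Pictures are saved under pics/ and viewed, at most 10 in all, crops included, and the job is handed in when it is done.

Besides the shell and the picture viewer there is one more tool, called after "Request:" as name(argument=value, ...), one argument or row to a line, values as JSON. servo_tool: Moves the arm, as the interface text tells. Its arguments: {"type":"object","properties":{"deltas":{"type":"array"},"jaw":{"type":"number"},"squeeze":{"type":"number"}},"required":["deltas"]}

```bash
mkdir -p pics; ls; python3 - <<'E'
from cell import arm
import cv2,numpy as np
o=arm.get_obs();print(o)
ims=[]
for n in("scene","side","wrist"):
    c=arm.capture(n);cv2.imwrite(f"pics/{n}0.png",c["pixels"]);print(n,c["fov_y"],c["cx"],c["cy"],c["position"],np.array(c["rotation"]).tolist())
E
```

```text
pics
{'time_s': 0.0, 'joint_positions': array([ 1.11090310e+00,  2.21229983e-01,  1.52761331e+00, -5.19842395e-06,
        1.39468211e+00, -1.26132233e-01]), 'joint_velocities': array([ 1.53837353e-03, -2.94450140e-04,  9.86213497e-05, -1.06811972e-03,
        1.81365387e-03,  1.42353002e-03]), 'joint_efforts': array([-1.40992594e-03, -4.94588363e+01, -3.87381470e+01,  6.96330937e-02,
        5.69542043e-02, -1.15365192e-04]), 'ee_pos': array([204.51348357, 589.97728425, 240.13366251]), 'tcp_rot': array([ 1.66106468e-01,  9.86107351e-01, -9.25922934e-04, -2.76675482e-04]), 'wrist_force': array([0.3588177 , 0.32077503, 0.27590143]), 'wrist_torque': array([0.01738686, 0.09399597, 0.00515926]), 'finger_force': 0.0, 'opening': 86.96438517080071}
scene 48.86998514534232 257.567814414932 192.22268649337104 [1232.40150958  502.11796171  918.32305601] [0.4079865577022568, 0.83143631001876, -0.3372874384997531, -0.16881295846861655]
side 56.601278907451054 253.5584729597894 193.9665242388092 [ 326.37901128 -707.28490429  807.71238192] [0.9127313945716916, -0.16391145172919977, 0.06442982392294391, -0.3686505596693157]
wrist 69.8751170480198 256.2455317165648 190.45232272350782 [127.21999463 617.7279585  383.23026798] [0.8056529189454588, 0.5736949728083666, 0.0847533446056548, 0.12088971398437749]
```

View pics/scene0.png

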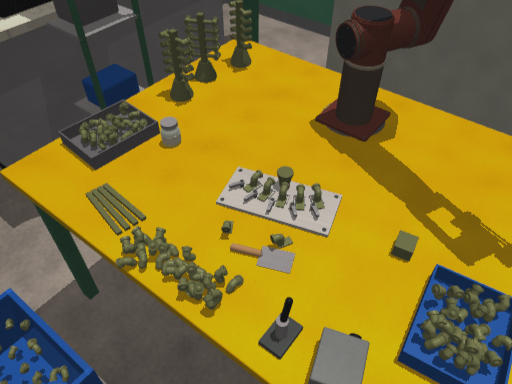

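View pics/side0.png

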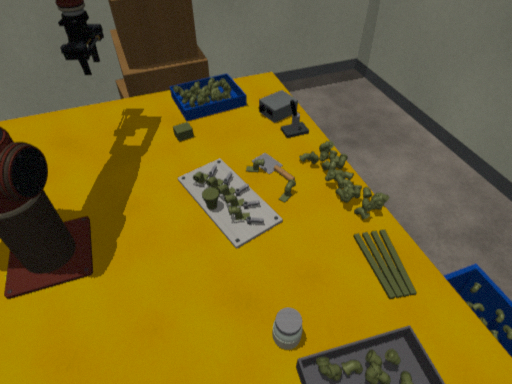

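The scene view shows the nest at about (217–340, 170–232), with the elbows on its upper half and the clips pointing down-left. In the side view it is at (180–280, 160–247). The spares and spatula lie beyond the lane, the jar to the robot's right and the block to its left. I'll measure the plate in both views.

```bash
cat > h.py <<'E'
import cv2,numpy as np
from scipy.spatial.transform import Rotation as R
def KR(c):
    h,w=c["pixels"].shape[:2];f=h/2/np.tan(np.radians(c["fov_y"])/2)
    q=np.array(c["rotation"]);M=R.from_quat(q).as_matrix() if q.size==4 else q
    return f,M,np.array(c["position"])
def cast(c,uv,z):
    f,M,p=KR(c);uv=np.atleast_2d(uv).astype(float)
    d=np.c_[(uv[:,0]-c["cx"])/f,(uv[:,1]-c["cy"])/f,np.ones(len(uv))]@M.T
    return (p+d*((z-p[2])/d[:,2])[:,None])[:,:2]
def proj(c,X):
    f,M,p=KR(c);q=(np.atleast_2d(X)-p)@M
    return np.c_[f*q[:,0]/q[:,2]+c["cx"],f*q[:,1]/q[:,2]+c["cy"]]
def plate(c,box):
    x0,y0,x1,y1=box;hsv=cv2.cvtColor(c["pixels"],cv2.COLOR_BGR2HSV)
    m=((hsv[...,1]<60)&(hsv[...,2]>110)).astype(np.uint8)
    k=np.zeros_like(m);k[y0:y1,x0:x1]=m[y0:y1,x0:x1]
    cs,_=cv2.findContours(k,cv2.RETR_EXTERNAL,cv2.CHAIN_APPROX_NONE)
    return max(cs,key=cv2.contourArea)[:,0]
E
python3 - <<'E'
from cell import arm
from h import *
for n,b in(("scene",(205,160,350,240)),("side",(170,150,290,255))):
    c=arm.capture(n);k=plate(c,b);P=cast(c,k,12).astype(np.float32)
    r=cv2.minAreaRect(P);print(n,len(k),r,cv2.boxPoints(r).round().tolist())
E
```

```text
scene 576 ((508.1038818359375, 31.642959594726562), (164.2406768798828, 337.3610534667969), 16.145700454711914) [[382.0, 171.0], [476.0, -153.0], [634.0, -108.0], [540.0, 217.0]]
side 560 ((507.78155517578125, 27.945404052734375), (164.49476623535156, 336.7430419921875), 15.957258224487305) [[382.0, 167.0], [475.0, -157.0], [633.0, -111.0], [541.0, 212.0]]
```

Both views give a 164 x 337 mm plate, which matches. Its centre is about (508, 30) and its yaw 16.05°. I'll close the jaws and move above the row for a wrist look.

Request:
servo_tool(
  deltas=[
    {"dx":-2.88,"dy":-2.29},
    {"dx":-2.88,"dy":-2.29},
    {"dx":-2.88,"dy":-2.29},
    {"dx":-2.88,"dy":-2.29},
    {"dx":-2.88,"dy":-2.29},
  ],
  jaw=0,
  squeeze=10,
)

```text
$.deltas[0]: bad value
```

Request:
servo_tool(
  deltas=[
    {"dx":-2.88,"dy":-2.29},
    {"dx":-2.88,"dy":-2.29},
    {"dx":-2.88,"dy":-2.29},
    {"dx":-2.88,"dy":-2.29},
    {"dx":-2.88,"dy":-2.29},
  ],
)

```text
$.deltas[0]: bad value
```

Request:
servo_tool(
  deltas=[
    {"dx":-2.88,"dy":-2.29},
    {"dx":-2.88,"dy":-2.29},
    {"dx":-2.88,"dy":-2.29},
    {"dx":-2.88,"dy":-2.29},
    {"dx":-2.88,"dy":-2.29},
  ],
)

```text
$.deltas[0]: bad value
```

Request:
servo_tool(
  deltas=[
    {"dx":-2.88,"dy":-2.29},
    {"dx":-2.88,"dy":-2.29},
    {"dx":-2.88,"dy":-2.29},
    {"dx":0},
    {"dx":0},
  ],
)

```text
$.deltas[0]: bad value
```

Request:
servo_tool(
  deltas=[
    {"dx":-2.88,"dy":-2.29,"dz":0,"wx":0,"wy":0,"wz":0},
    {"dx":-2.88,"dy":-2.29,"dz":0,"wx":0,"wy":0,"wz":0},
    {"dx":-2.88,"dy":-2.29,"dz":0,"wx":0,"wy":0,"wz":0},
    {"dx":-2.88,"dy":-2.29,"dz":0,"wx":0,"wy":0,"wz":0},
    {"dx":-2.88,"dy":-2.29,"dz":0,"wx":0,"wy":0,"wz":0},
  ],
  jaw=0,
  squeeze=10,
)

```text
time_s: 0.67
ee_pos: [303.7, 433.7, 241.1]
tcp_rot: [0.166, 0.986, -0.0, 0.0]
wrist_force: [1.7, 0.5, 0.3]
opening: 61.4
finger_force: 0.0
```

Request:
servo_tool(
  deltas=[
    {"dx":-2.88,"dy":-2.29,"dz":0,"wx":0,"wy":0,"wz":0},
    {"dx":-2.88,"dy":-2.29,"dz":0,"wx":0,"wy":0,"wz":0},
    {"dx":-2.88,"dy":-2.29,"dz":0,"wx":0,"wy":0,"wz":0},
    {"dx":-2.88,"dy":-2.29,"dz":0,"wx":0,"wy":0,"wz":0},
    {"dx":-2.88,"dy":-2.29,"dz":0,"wx":0,"wy":0,"wz":0},
  ],
)

```text
time_s: 1.08
ee_pos: [402.4, 278.2, 241.4]
tcp_rot: [0.166, 0.986, 0.0, 0.0]
wrist_force: [1.0, 0.5, 0.3]
opening: 28.1
finger_force: 0.0
```

Request:
servo_tool(
  deltas=[
    {"dx":-2.88,"dy":-2.29,"dz":0,"wx":0,"wy":0,"wz":0},
    {"dx":-2.88,"dy":-2.29,"dz":0,"wx":0,"wy":0,"wz":0},
    {"dx":-2.88,"dy":-2.29,"dz":0,"wx":0,"wy":0,"wz":0},
    {"dx":-2.88,"dy":-2.29,"dz":0,"wx":0,"wy":0,"wz":0},
    {"dx":-2.88,"dy":-2.29,"dz":0,"wx":0,"wy":0,"wz":0},
  ],
)

```text
time_s: 1.5
ee_pos: [501.0, 122.7, 241.4]
tcp_rot: [0.166, 0.986, 0.0, 0.0]
wrist_force: [-0.5, 0.4, -0.1]
opening: 1.5
finger_force: 0.0
```

Request:
servo_tool(
  deltas=[
    {"dx":-2.88,"dy":-2.29,"dz":0,"wx":0,"wy":0,"wz":0},
    {"dx":-2.88,"dy":-2.29,"dz":0,"wx":0,"wy":0,"wz":0},
    {"dx":-2.88,"dy":-2.29,"dz":0,"wx":0,"wy":0,"wz":0},
    {"dx":0,"dy":0,"dz":0,"wx":0,"wy":0,"wz":0},
    {"dx":0,"dy":0,"dz":0,"wx":0,"wy":0,"wz":0},
  ],
)

```text
time_s: 1.92
ee_pos: [560.0, 29.5, 240.9]
tcp_rot: [0.168, 0.986, -0.0, -0.0]
wrist_force: [-0.1, 0.7, 0.4]
opening: 0.6
finger_force: 0.0
```

```bash
python3 - <<'E'
from cell import arm
from h import *
c=arm.capture("wrist");cv2.imwrite("pics/w1.png",c["pixels"])
k=plate(c,(0,0,512,384));P=cast(c,k,12).astype(np.float32)
r=cv2.minAreaRect(P);print(len(k),r,cv2.boxPoints(r).round().tolist())
x,y,w,h=cv2.boundingRect(k);print(x,y,w,h,c["position"],arm.get_obs()["ee_pos"])
# predicted pivots drawn
t=np.radians(16.05);a=np.array([508+32.5*np.cos(t),30+32.5*np.sin(t)])-220*np.array([np.cos(t),np.sin(t)])
im=c["pixels"].copy()
for d in(-34,-18.5,-3,12.5,28):
    g=t+np.radians(d);u=proj(c,[[*(a+220*np.array([np.cos(g),np.sin(g)])),32]])[0];cv2.circle(im,tuple(int(v) for v in u.round()),2,(0,0,255),-1)
cv2.imwrite("pics/w1p.png",im)
E
```

```text
743 ((504.8883972167969, 31.317520141601562), (163.72607421875, 337.73565673828125), 16.072113037109375) [[379.0, 171.0], [473.0, -154.0], [630.0, -108.0], [537.0, 216.0]]
109 0 277 235 [482.70953371  57.21088355 383.85591328] [559.33422116  30.78233532 240.80858286]
```

View pics/w1p.png

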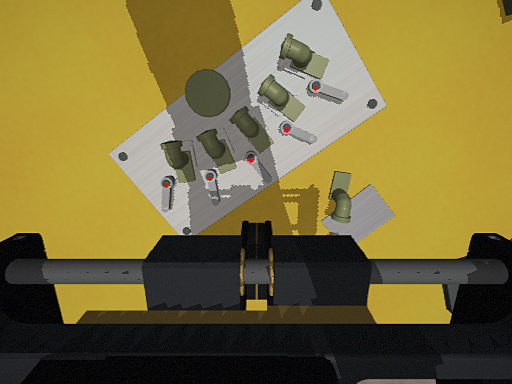

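The predicted pivots fall on the clip bosses at about (166,184), (210,177), (250,159), (286,129) and (316,87). All the clips are open. The three plate measurements agree within 3 mm, so I'll use centre (507, 30.3), which puts the arc's centre at (326.8, -21.6). With the jaws closed and the tool's x radial, the TCP radius is 242.5. Next I move to the start on the right.

Request:
servo_tool(
  deltas=[
    {"dx":-0.68,"dy":-3.5,"dz":0,"wx":0,"wy":0,"wz":0},
    {"dx":-0.68,"dy":-3.5,"dz":0,"wx":0,"wy":0,"wz":0},
    {"dx":-0.68,"dy":-3.5,"dz":0,"wx":0,"wy":0,"wz":0},
    {"dx":-0.68,"dy":-3.5,"dz":0,"wx":0,"wy":0,"wz":0},
    {"dx":-0.68,"dy":-3.5,"dz":0,"wx":0,"wy":0,"wz":0},
  ],
)

```text
time_s: 2.38
ee_pos: [533.7, -144.8, 241.4]
tcp_rot: [0.165, 0.986, 0.0, 0.0]
wrist_force: [0.9, -0.6, 0.0]
opening: 0.3
finger_force: 0.0
```

Request:
servo_tool(
  deltas=[
    {"dx":0,"dy":0,"dz":2.5,"wx":0,"wy":0,"wz":5.95},
    {"dx":0,"dy":0,"dz":2.5,"wx":0,"wy":0,"wz":5.95},
    {"dx":0,"dy":0,"dz":2.5,"wx":0,"wy":0,"wz":0},
    {"dx":0,"dy":0,"dz":2.5,"wx":0,"wy":0,"wz":0},
    {"dx":0,"dy":0,"dz":2.5,"wx":0,"wy":0,"wz":0},
  ],
)

```text
time_s: 2.8
ee_pos: [534.0, -143.5, 115.4]
tcp_rot: [0.267, 0.964, 0.0, 0.0]
wrist_force: [0.4, -0.1, -0.1]
opening: 0.6
finger_force: 0.0
```

Request:
servo_tool(
  deltas=[
    {"dx":0,"dy":0,"dz":2.0,"wx":0,"wy":0,"wz":0},
    {"dx":0,"dy":0,"dz":2.0,"wx":0,"wy":0,"wz":0},
    {"dx":0,"dy":0,"dz":0.5,"wx":0,"wy":0,"wz":0},
    {"dx":0,"dy":0,"dz":0,"wx":0,"wy":0,"wz":0},
    {"dx":0,"dy":0,"dz":0,"wx":0,"wy":0,"wz":0},
  ],
)

```text
time_s: 3.22
ee_pos: [534.6, -144.5, 72.0]
tcp_rot: [0.267, 0.964, 0.0, 0.0]
wrist_force: [0.5, -0.2, -0.4]
opening: 0.3
finger_force: 0.0
```

```bash
python3 - <<'E'
from cell import arm
from h import *
o=arm.get_obs();d=o["ee_pos"][:2]-np.array([326.8,-21.6])
print(o["time_s"],o["ee_pos"],o["wrist_force"],np.hypot(*d),np.degrees(np.arctan2(d[1],d[0])),R.from_quat(o["tcp_rot"]).as_matrix().round(4).tolist())
ims=[]
for n,b in(("scene",(195,130,365,250)),("side",(160,130,330,250))):
    c=arm.capture(n);x0,y0,x1,y1=b;ims.append(cv2.resize(c["pixels"][y0:y1,x0:x1],None,fx=4,fy=2.45*4/4*1.0 if 0 else 4)[:,:680])
cv2.imwrite("pics/s2.png",cv2.resize(np.vstack(ims),None,fx=.6,fy=.6))
E
```

```text
3.2167 [ 534.6236936  -144.46608059   71.98601371] [ 0.54345609 -0.21316976 -0.37992325] 241.42651341598716 -30.591725072942257 [[-0.8576, 0.5143, 0.0004], [0.5143, 0.8576, -0.0], [-0.0003, 0.0002, -1.0]]
```

View pics/s2.png

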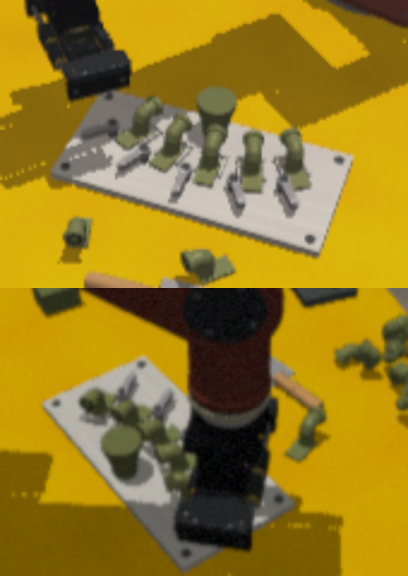

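The fingers stand off the right edge of the plate, clear of clip 1. I'll descend with a small correction of 1 mm outward and 0.4° of turn.

Request:
servo_tool(
  deltas=[
    {"dx":-0.1,"dy":0,"dz":1.1,"wx":0,"wy":0,"wz":-0.4},
    {"dx":0,"dy":0,"dz":1.1,"wx":0,"wy":0,"wz":0},
    {"dx":0,"dy":0,"dz":1.0,"wx":0,"wy":0,"wz":0},
    {"dx":0,"dy":0,"dz":0,"wx":0,"wy":0,"wz":0},
    {"dx":0,"dy":0,"dz":0,"wx":0,"wy":0,"wz":0},
  ],
)

```text
time_s: 3.73
ee_pos: [534.0, -145.4, 37.7]
tcp_rot: [0.264, 0.964, 0.0, -0.001]
wrist_force: [0.0, 1.0, 0.5]
opening: 0.6
finger_force: 0.0
```

Request:
servo_tool(
  deltas=[
    {"dx":0.008,"dy":0.635,"dz":0,"wx":0,"wy":0,"wz":-1.5},
    {"dx":0.008,"dy":0.635,"dz":0,"wx":0,"wy":0,"wz":-1.5},
    {"dx":0.008,"dy":0.635,"dz":0,"wx":0,"wy":0,"wz":-1.5},
    {"dx":0.008,"dy":0.635,"dz":0,"wx":0,"wy":0,"wz":-1.5},
    {"dx":0.008,"dy":0.635,"dz":0,"wx":0,"wy":0,"wz":-1.5},
  ],
)

```text
time_s: 4.15
ee_pos: [550.2, -116.7, 39.6]
tcp_rot: [0.199, 0.98, -0.0, 0.0]
wrist_force: [1.0, -0.2, -0.3]
opening: 0.7
finger_force: 0.0
```

Request:
servo_tool(
  deltas=[
    {"dx":0.008,"dy":0.635,"dz":0,"wx":0,"wy":0,"wz":-1.5},
    {"dx":0.008,"dy":0.635,"dz":0,"wx":0,"wy":0,"wz":-1.5},
    {"dx":0.008,"dy":0.635,"dz":0,"wx":0,"wy":0,"wz":-1.5},
    {"dx":0.008,"dy":0.635,"dz":0,"wx":0,"wy":0,"wz":-1.5},
    {"dx":0.008,"dy":0.635,"dz":0,"wx":0,"wy":0,"wz":-1.5},
  ],
)

```text
time_s: 4.57
ee_pos: [560.2, -87.0, 39.3]
tcp_rot: [0.135, 0.991, 0.0, -0.0]
wrist_force: [1.0, -2.1, -0.6]
opening: 0.4
finger_force: 0.7
```

```bash
cat > st.py <<'E'
from cell import arm
from h import *
o=arm.get_obs();d=o["ee_pos"][:2]-np.array([326.8,-21.6]);M=R.from_quat(o["tcp_rot"]).as_matrix()
print(o["time_s"],o["ee_pos"].round(1),o["wrist_force"].round(1),"R",np.hypot(*d).round(2),"ang",np.degrees(np.arctan2(d[1],d[0])).round(2),"tool",np.degrees(np.arctan2(-M[1,0],-M[0,0])).round(2))
E
python3 st.py
```

```text
4.5667 [560.2 -87.   39.3] [ 1.  -2.1 -0.6] R 242.37 ang -15.64 tool -15.48
```

On track at radius 242.4, with about 2 N on clip 1. I'll continue the sweep.

Request:
servo_tool(
  deltas=[
    {"dx":0.008,"dy":0.635,"dz":0,"wx":0,"wy":0,"wz":-1.5},
    {"dx":0.008,"dy":0.635,"dz":0,"wx":0,"wy":0,"wz":-1.5},
    {"dx":0.008,"dy":0.635,"dz":0,"wx":0,"wy":0,"wz":-1.5},
    {"dx":0.008,"dy":0.635,"dz":0,"wx":0,"wy":0,"wz":-1.5},
    {"dx":0.008,"dy":0.635,"dz":0,"wx":0,"wy":0,"wz":-1.5},
  ],
)

```text
time_s: 4.98
ee_pos: [566.4, -55.6, 39.1]
tcp_rot: [0.07, 0.998, 0.0, -0.0]
wrist_force: [0.8, 0.8, 0.4]
opening: 0.3
finger_force: 0.0
```

Request:
servo_tool(
  deltas=[
    {"dx":0.008,"dy":0.635,"dz":0,"wx":0,"wy":0,"wz":-1.5},
    {"dx":0.008,"dy":0.635,"dz":0,"wx":0,"wy":0,"wz":-1.5},
    {"dx":0.008,"dy":0.635,"dz":0,"wx":0,"wy":0,"wz":-1.5},
    {"dx":0.008,"dy":0.635,"dz":0,"wx":0,"wy":0,"wz":-1.5},
    {"dx":0.008,"dy":0.635,"dz":0,"wx":0,"wy":0,"wz":-1.5},
  ],
)

```text
time_s: 5.4
ee_pos: [569.1, -24.3, 39.3]
tcp_rot: [0.004, 1.0, 0.0, -0.0]
wrist_force: [0.1, -1.9, 0.4]
opening: 0.5
finger_force: 0.7
```

```bash
python3 st.py; python3 - <<'E'
from cell import arm
from h import *
c=arm.capture("scene");cv2.imwrite("pics/s3.png",cv2.resize(c["pixels"][130:250,195:365],None,fx=4,fy=4))
E
```

```text
5.4 [569.1 -24.3  39.3] [ 0.1 -1.9  0.4] R 242.27 ang -0.65 tool -0.49
```

View pics/s3.png

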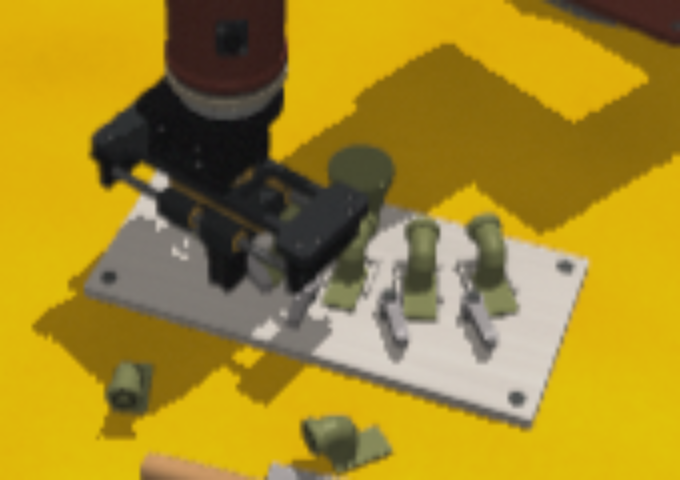

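Clip 1 is out of the lane. The fingertips are at about (225,280) and have reached clip 2, with clips 3 to 5 still open at (300,305), (393,325) and (480,325). I'll continue.

Request:
servo_tool(
  deltas=[
    {"dx":0.008,"dy":0.635,"dz":0,"wx":0,"wy":0,"wz":-1.5},
    {"dx":0.008,"dy":0.635,"dz":0,"wx":0,"wy":0,"wz":-1.5},
    {"dx":0.008,"dy":0.635,"dz":0,"wx":0,"wy":0,"wz":-1.5},
    {"dx":0.008,"dy":0.635,"dz":0,"wx":0,"wy":0,"wz":-1.5},
    {"dx":0.008,"dy":0.635,"dz":0,"wx":0,"wy":0,"wz":-1.5},
  ],
)

```text
time_s: 5.87
ee_pos: [567.0, 7.7, 39.1]
tcp_rot: [-0.061, 0.998, 0.0, -0.0]
wrist_force: [0.5, -0.2, -0.7]
opening: 0.6
finger_force: 0.0
```

Request:
servo_tool(
  deltas=[
    {"dx":0.008,"dy":0.635,"dz":0,"wx":0,"wy":0,"wz":-1.5},
    {"dx":0.008,"dy":0.635,"dz":0,"wx":0,"wy":0,"wz":-1.5},
    {"dx":0.008,"dy":0.635,"dz":0,"wx":0,"wy":0,"wz":-1.5},
    {"dx":0.008,"dy":0.635,"dz":0,"wx":0,"wy":0,"wz":-1.5},
    {"dx":0.008,"dy":0.635,"dz":0,"wx":0,"wy":0,"wz":-1.5},
  ],
)

```text
time_s: 6.28
ee_pos: [561.6, 38.4, 39.4]
tcp_rot: [-0.126, 0.992, -0.0, 0.0]
wrist_force: [0.1, -0.6, 0.2]
opening: 0.6
finger_force: 0.8
```

Request:
servo_tool(
  deltas=[
    {"dx":0.008,"dy":0.635,"dz":0,"wx":0,"wy":0,"wz":-1.5},
    {"dx":0.008,"dy":0.635,"dz":0,"wx":0,"wy":0,"wz":-1.5},
    {"dx":0.008,"dy":0.635,"dz":0,"wx":0,"wy":0,"wz":-1.5},
    {"dx":0.008,"dy":0.635,"dz":0,"wx":0,"wy":0,"wz":-1.5},
    {"dx":0.008,"dy":0.635,"dz":0,"wx":0,"wy":0,"wz":-1.5},
  ],
)

```text
time_s: 6.7
ee_pos: [551.1, 68.9, 39.1]
tcp_rot: [-0.191, 0.982, 0.0, -0.0]
wrist_force: [-0.9, 0.1, 0.4]
opening: 0.8
finger_force: 0.0
```

```bash
python3 st.py
```

```text
6.7 [551.1  68.9  39.1] [-0.9  0.1  0.4] R 241.91 ang 21.98 tool 22.02
```

Still on the arc (R 241.9) with low forces. Next is the rest of the sweep.

Request:
servo_tool(
  deltas=[
    {"dx":0.008,"dy":0.635,"dz":0,"wx":0,"wy":0,"wz":-1.5},
    {"dx":0.008,"dy":0.635,"dz":0,"wx":0,"wy":0,"wz":-1.5},
    {"dx":0.008,"dy":0.635,"dz":0,"wx":0,"wy":0,"wz":-1.5},
    {"dx":0.008,"dy":0.635,"dz":0,"wx":0,"wy":0,"wz":-1.5},
    {"dx":0.008,"dy":0.635,"dz":0,"wx":0,"wy":0,"wz":-1.5},
  ],
)

```text
time_s: 7.12
ee_pos: [538.2, 97.0, 39.5]
tcp_rot: [-0.255, 0.967, -0.0, 0.001]
wrist_force: [2.6, -1.3, 0.2]
opening: 0.6
finger_force: 0.9
```

Request:
servo_tool(
  deltas=[
    {"dx":0.008,"dy":0.635,"dz":0,"wx":0,"wy":0,"wz":-1.5},
    {"dx":0.008,"dy":0.635,"dz":0,"wx":0,"wy":0,"wz":-1.5},
    {"dx":0.008,"dy":0.635,"dz":0,"wx":0,"wy":0,"wz":-1.5},
    {"dx":0.008,"dy":0.635,"dz":0,"wx":0,"wy":0,"wz":-1.5},
    {"dx":0.008,"dy":0.635,"dz":0,"wx":0,"wy":0,"wz":-1.5},
  ],
)

```text
time_s: 7.53
ee_pos: [520.0, 124.0, 39.1]
tcp_rot: [-0.318, 0.948, 0.0, -0.0]
wrist_force: [0.0, 0.1, 0.6]
opening: 0.4
finger_force: 0.0
```

Request:
servo_tool(
  deltas=[
    {"dx":0.008,"dy":0.635,"dz":0,"wx":0,"wy":0,"wz":-1.5},
    {"dx":0.008,"dy":0.635,"dz":0,"wx":0,"wy":0,"wz":-1.5},
    {"dx":0.008,"dy":0.635,"dz":0,"wx":0,"wy":0,"wz":-1.5},
    {"dx":0.008,"dy":0.635,"dz":0,"wx":0,"wy":0,"wz":-1.5},
    {"dx":0.008,"dy":0.635,"dz":0,"wx":0,"wy":0,"wz":-1.5},
  ],
)

```text
time_s: 7.95
ee_pos: [500.1, 147.7, 39.5]
tcp_rot: [-0.379, 0.925, -0.0, 0.001]
wrist_force: [2.1, -1.8, -0.6]
opening: 0.6
finger_force: 1.0
```

Request:
servo_tool(
  deltas=[
    {"dx":0.008,"dy":0.635,"dz":0,"wx":0,"wy":0,"wz":-1.5},
    {"dx":0.008,"dy":0.635,"dz":0,"wx":0,"wy":0,"wz":-1.5},
    {"dx":0.008,"dy":0.635,"dz":0,"wx":0,"wy":0,"wz":-1.5},
    {"dx":0.008,"dy":0.635,"dz":0,"wx":0,"wy":0,"wz":-1.5},
    {"dx":0.008,"dy":0.635,"dz":0,"wx":0,"wy":0,"wz":-1.5},
  ],
)

```text
time_s: 8.37
ee_pos: [475.5, 169.1, 39.1]
tcp_rot: [-0.439, 0.899, 0.0, -0.0]
wrist_force: [0.4, 0.2, 0.1]
opening: 0.4
finger_force: 0.3
```

Request:
servo_tool(
  deltas=[
    {"dx":0.008,"dy":0.635,"dz":0,"wx":0,"wy":0,"wz":-1.5},
    {"dx":0.008,"dy":0.635,"dz":0,"wx":0,"wy":0,"wz":-1.5},
    {"dx":0.008,"dy":0.635,"dz":0,"wx":0,"wy":0,"wz":-1.5},
    {"dx":0,"dy":0,"dz":0,"wx":0,"wy":0,"wz":0},
    {"dx":0,"dy":0,"dz":0,"wx":0,"wy":0,"wz":0},
  ],
)

```text
time_s: 8.78
ee_pos: [460.4, 180.0, 39.1]
tcp_rot: [-0.473, 0.881, 0.0, -0.0]
wrist_force: [-0.3, -0.3, 0.2]
opening: 0.5
finger_force: 0.0
```

```bash
python3 st.py; python3 - <<'E'
from cell import arm
from h import *
a=arm.capture("scene")["pixels"][130:250,195:365];b=arm.capture("side")["pixels"][130:250,160:330]
cv2.imwrite("pics/s4.png",cv2.resize(np.hstack([a,b]),None,fx=2.3,fy=2.3,interpolation=cv2.INTER_CUBIC))
E
```

```text
8.7833 [460.4 180.   39.1] [-0.3 -0.3  0.2] R 241.85 ang 56.46 tool 56.41
```

View pics/s4.png

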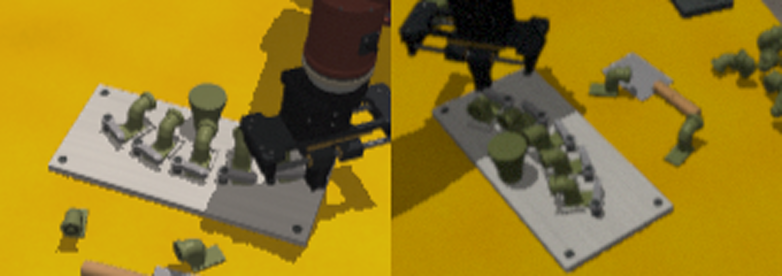

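Clips 1 to 4 lie along the row over the feet, and the gripper hides clip 5. The elbows, cup and spares look unmoved. I'll sweep a little further, then back out and lift.

Request:
servo_tool(
  deltas=[
    {"dx":0.008,"dy":0.635,"dz":0,"wx":0,"wy":0,"wz":-1.5},
    {"dx":0.008,"dy":0.635,"dz":0,"wx":0,"wy":0,"wz":-1.5},
    {"dx":0.008,"dy":0.635,"dz":0,"wx":0,"wy":0,"wz":-1.5},
    {"dx":0,"dy":0.635,"dz":0,"wx":0,"wy":0,"wz":0},
    {"dx":0,"dy":0,"dz":0,"wx":0,"wy":0,"wz":0},
  ],
)

```text
time_s: 9.3
ee_pos: [437.5, 193.3, 38.9]
tcp_rot: [-0.507, 0.862, 0.0, -0.001]
wrist_force: [-0.2, -0.7, 0.5]
opening: 0.4
finger_force: 0.0
```

```bash
python3 st.py; python3 - <<'E'
from cell import arm
from h import *
c=arm.capture("wrist");cv2.imwrite("pics/w5.png",c["pixels"])
E
```

```text
9.3 [437.5 193.3  38.9] [-0.2 -0.7  0.5] R 241.77 ang 62.75 tool 60.93
```

View pics/w5.png

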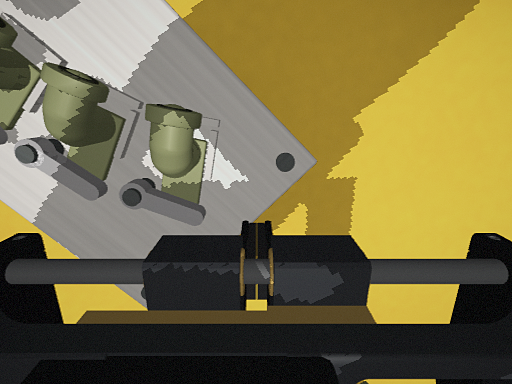

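Clip 5's pivot is at (132,197) and its end at (200,213). Clip 4 runs from (27,153) to (98,188). I'll measure their angles before lifting.

```bash
python3 - <<'E'
from cell import arm
from h import *
c=arm.capture("wrist")
for (u,v),g in((((132,197),(200,213)),44.05),(((27,153),(98,188)),28.55)):
    P=cast(c,[u,v],32);d=P[1]-P[0];print(P.round(),np.hypot(*d).round(1),np.degrees(np.arctan2(d[1],d[0]))-g, "expected pivot",[326.8+220*np.cos(np.radians(g)),-21.6+220*np.sin(np.radians(g))])
E
```

```text
[[484. 133.]
 [455. 160.]] 39.8 92.50274359396461 expected pivot [np.float64(484.92133099933847), np.float64(131.3628866195904)]
[[519.  84.]
 [498. 119.]] 40.8 93.00894175408227 expected pivot [np.float64(520.048083273305), np.float64(83.54360803773938)]
```

Clips 4 and 5 are fully shut, at about 92° (the stop is at 93°). I'll retreat.

Request:
servo_tool(
  deltas=[
    {"dx":-1,"dy":0,"dz":0,"wx":0,"wy":0,"wz":0},
    {"dx":-1,"dy":0,"dz":-2,"wx":0,"wy":0,"wz":0},
    {"dx":-1,"dy":0,"dz":-4,"wx":0,"wy":0,"wz":0},
    {"dx":0,"dy":0,"dz":-4,"wx":0,"wy":0,"wz":0},
    {"dx":0,"dy":0,"dz":-4,"wx":0,"wy":0,"wz":0},
  ],
)

```text
time_s: 9.82
ee_pos: [454.0, 219.7, 180.8]
tcp_rot: [-0.507, 0.862, 0.0, -0.0]
wrist_force: [0.5, -0.8, 1.1]
opening: 0.4
finger_force: 0.0
```

Request:
servo_tool(
  deltas=[
    {"dx":0,"dy":0,"dz":-4,"wx":0,"wy":0,"wz":0},
    {"dx":0,"dy":0,"dz":-2,"wx":0,"wy":0,"wz":0},
    {"dx":0,"dy":0,"dz":0,"wx":0,"wy":0,"wz":0},
    {"dx":0,"dy":0,"dz":0,"wx":0,"wy":0,"wz":0},
    {"dx":0,"dy":0,"dz":0,"wx":0,"wy":0,"wz":0},
  ],
)

```text
time_s: 10.23
ee_pos: [453.4, 219.1, 238.2]
tcp_rot: [-0.507, 0.862, 0.0, -0.001]
wrist_force: [-1.1, -0.6, -0.8]
opening: 0.1
finger_force: 0.0
```

```bash
python3 st.py; python3 - <<'E'
from cell import arm
from h import *
c=arm.capture("wrist");cv2.imwrite("pics/w6.png",c["pixels"])
E
```

```text
10.2333 [453.4 219.1 238.2] [-1.1 -0.6 -0.8] R 271.96 ang 62.26 tool 60.86
```

View pics/w6.png

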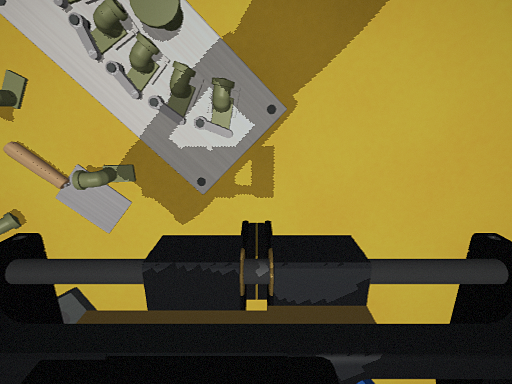

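Clips 2 to 5 are visible, with pivots near (75,20), (112,66), (154,102) and (200,123). They all lie along the row with the elbows seated, and clip 1 looked shut in the earlier scene view. I'll hand the job in.

```bash
python3 -c "
from cell import arm
print(arm.close_job())"
```

```text
the job is handed in; nothing more can be done
None
```

I swept all five clips in one pass and handed the job in at about 10 s. Clips 4 and 5 measured fully shut, clips 1 to 3 looked shut in the pictures, the elbows looked seated, and no verdict was returned.

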